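Roll a steel sample cylinder into its V cradle

TASK

With the fingertips or the outside of the fingers, push the loose steel sample cylinder (red band) by its side so that it rolls along the bench, up over the low front toe of the empty white cradle and comes to rest down in its V, lying along the cradle with its barrel reaching past the cradle at both ends. Keep it under control: gently and slowly, rolled rather than dragged, never picked up. Leave the cylinder already parked in the other cradle and everything else on the bench alone, and finish with the hand clear.

Things in the scene. Friction and masses are not known exactly. Their poses are not given: they have to be found in the camera images.
- cylinder: Loose polished stainless sample cylinder, red band, lying on the bench. Barrel 50 mm diameter, straight for 130 mm, domed ends (180 mm), plugged necks 25 mm wide, 206 mm over all; 0.48 to 0.78 kg. A level push at mid height (1 to 11 N) rolls it, and it runs on a little. Origin at the barrel's centre, 25 mm up; y along its axis; x, z turn with it (z up at the start).
- cylinder_band (a point): Centre of the red band, on the cylinder's axis, 57 mm from its origin towards +y. The cylinder starts 140 to 185 mm before the empty cradle's V (cradle x -185 to -140 mm), within 16 mm of its middle sideways and turned by up to 0.2 rad from it.
- cradle: Empty V cradle of slippery white plastic, screwed down, place and yaw vary, 90 mm long (y -45 to 45), no end walls. Origin on the bench under the V's bottom line; x is the rolling way, from low front to high back; y along the V; z up. The V (x -18 to 30 mm, slopes of 30 degrees) is 3 mm above the bench at its bottom, x = 0; then an upright back 34 mm high, x 30 to 42 mm; a flat screw flange to x = 65 mm.
- cradle_crest (a point): Middle of the cradle's front crest, 13.4 mm above the bench at cradle x = -18 mm. In front of it a plain ramp falls to the bench at x = -66 mm; behind it the V begins. The cylinder's axis rises to 38.4 mm above the bench as it rolls over.
- cradle_seat (a point): Where the cylinder's centre lies once seated in the empty cradle: over the V's bottom line (cradle x = 0, y = 0), 31.9 mm above the bench. Same axes as the cradle.
- cradle_full: A second, identical cradle, same frame, beside the first (either side, 0.30 m or more between centres); it already holds the parked cylinder.
- parked_cylinder: A like cylinder with a blue band, resting in the other cradle; leave it alone. Origin at the centre of its barrel, y along it.
- reagent_bottle: Amber glass bottle with a blue cap, 52 mm in diameter, 105 mm high, standing in front of the full cradle; origin under its base. Leave it.
- beaker: Glass beaker, 72 mm in diameter, 95 mm high, at the left of the work; origin under its base. Leave it.
- blower_bulb: Dark red rubber blower bulb standing on its base, nozzle up, 66 mm in diameter, 135 mm high, at the right of the work; origin under its base. Leave it.
- flask: Conical glass flask, 80 mm in diameter, 112 mm high, at the left of the work; origin under its base. Leave it.
- wrench: Steel wrench, 170 mm long, lying flat at the right of the work; origin under its middle. Leave it.

How it is judged:
On the way:
1. the cylinder has rolled at least a third of a turn on its way, before reaching the V (angle between cylinder's own z axis and vertical above 2.2 rad and x of cylinder in the frame of cradle below -0.02 m), for 0.05 s.
At the end, for the whole second after the job is handed in: The cylinder rests in the V of the empty cradle: its axis within 6 mm of the V's middle line and within 3 mm of the seated height, parallel to the V within 0.08 rad, centred along it within 20 mm (so that its straight barrel reaches past the cradle at both ends), and at rest (x of cylinder in the frame of cradle between -0.006 and 0.006 m and y of cylinder in the frame of cradle between -0.02 and 0.02 m and z of cylinder in the frame of cradle between 0.0289 and 0.0349 m and angle between the y axis of cylinder and the y axis of cradle, either way round below 0.08 rad and linear speed of cylinder below 0.01 m/s); the robot touches nothing.
It fails at once if the cylinder is lifted (its axis more than 52 mm above the bench; rolling over the crest takes 38 mm) or one end of it is raised (axis over 15 degrees from level) (height (world z) of cylinder above 0.052 m or angle between cylinder's own y axis and vertical below 1.31 rad or angle between cylinder's own y axis and vertical above 1.83 rad).
It fails at once if the cylinder runs faster than 0.5 m/s (linear speed of cylinder above 0.5 m/s).
It fails at once if the fingers press on the cylinder with more than 30 N (contact force between the fingers and cylinder above 30 N).
It fails at once if the parked cylinder is moved by more than 10 mm (distance of parked_cylinder from where it was at the start of the episode above 0.01 m).
It fails at once if the reagent bottle, beaker, blower bulb, flask or wrench is moved by more than 15 mm (distance of any of reagent_bottle, beaker, blower_bulb, flask, wrench from where it was at the start of the episode above 0.015 m).
It also fails if it takes over 35 s, if anything falls off the work surface, if the arm or the gripper's body presses on something with over 40 N, if the wrist force passes 120 N, or if a joint passes its speed limit or range.

ROBOT

A 6-joint arm with a two-finger parallel gripper is mounted at the origin on the work surface. World frame = base frame: x ahead of the robot, y to its left, z up, the work surface at z = 0. Lengths are in m, angles in rad, forces in N, time in s.
With the tool pointing down it reaches from about 0.35 to 0.925 m from the base axis. Payload 6.4 kg.
Tool frame: the origin (TCP) lies at the very end of the fingers, on their centre line; the grasp point (between the pads) lies 19 mm behind it (manip.grasp_offset is the z of the grasp point in the tool frame, in m); z points along the fingers, y is the line along which they close (so a half turn about z gives the same grasp; the last joint's range is limited). The gripper opens to 94 mm and grips with 3 to 60 N. Pads are 16 mm wide; open, the fingers measure 119 mm over their backs; the gripper's body (75 mm by 177 mm) begins 78 mm behind the grasp point.
Start: joints at [0.977, 0.245, 1.558, -0, 1.339, -0.174], TCP at [0.265, 0.594, 0.169] pointing down, gripper open.
Joint ranges: [-3.13, 3.13], [-1.02, 2.26], [0.13, 2.54], [-0.95, 4.09], [0.21, 2.88], [-2.74, 2.74]. Speed limits (rad/s): [2.57, 2.57, 3.14, 3.14, 3.14, 3.14].

INTERFACE

Orientations are given as a unit quaternion [x, y, z, w].
In Python, from cell import manip, optics gives the robot as it stands.
- The arm moves only by the tool drive_tool, never from a script. Its argument "commands" is a list of rows, each a list of 7 numbers: the shift along the world's x, y, z in m, then the turn, a rotation vector about the world's x, y, z in degrees, then the closure, from -1 (fully open) to 1 (shut). In form: [[dx, dy, dz, wx, wy, wz, grip], ...]. A call has 1 to 20 rows; each row is the pose to reach, as a shift and turn from the pose commanded when the call began; what a row does not reach only later rows make up. A row lasts 1/10 s, in which the tool goes at most 50 mm and 8.59 degrees, less where a joint would pass 70% of its speed; a pose out of reach is approached as far as the arm can. A call with a gripper value outside its range is refused whole. The fingers move at their own pace and stop on an object; "squeeze" is the grip in N (left out, the last holds). Time passes only in rows, so rows that repeat a pose let the fingers close. It gives the time, the measured TCP pose, the force, the opening and the grip force at its end, in the units of the state.
- manip.read_state(): the state, without advancing time (a new reading comes with each control period).
- optics.camera(name): name is "scene" or "side" or "wrist"; returns a dict with "pixels" (420x560x3 uint8, red, green, blue), "fx", "fy", "cx", "cy" (pixels), "eye" and "rotation" of the camera in the world. Camera axes: x right, y down, z forward; pixel columns grow to the right and rows downward; lengths in m; the calibration is good to about 2 mm. The wrist camera is an equidistant fisheye: a pixel r from the principal point sees the ray r / f radians off the axis. A picture is of the moment at which its call begins. There is no depth.
- manip.close_job(): hands the job in; it is judged then, once.
The state is a dict: "time": time; "joint_positions": joint angles; "joint_velocities": joint speeds; "effort": joint torques, N m; "tool_pos": TCP position; "eef_rot": TCP orientation; "ft_force": force on the tool from outside, world axes, zero at the start; "wrist_torque": the same for the moment, N m; "width": finger opening in m; "grasp_force": force on a finger pad.
Only numpy, scipy, OpenCV 4.12 (cv2) and the standard library are available. Lean on these libraries where they do the work, as an engineer would, in place of code of your own. Each camera call takes 0.05 s, during which the arm holds its last target. There are 200 camera calls.

## Working session

There is one attempt and no reset: what is moved stays moved. The work goes in short steps, Python scripts to look and compute and a tool call to move; the robot and the scene stay as the last step left them, time stands still between calls to the robot, and variables do not carry over. Pictures are saved under pics/ and viewed, at most 10 in all, crops included, and the job is handed in when it is done.

Besides the shell and the picture viewer there is one more tool, called as name([rows], argument=value, ...), one row to a line, values as JSON. drive_tool: Moves the arm, as the interface text tells. Its arguments: {"type":"object","properties":{"commands":{"type":"array"},"squeeze":{"type":"number"}},"required":["commands"]}

```bash
mkdir -p pics
cat > h.py <<'E'
import numpy as np, cv2
from cell import manip, optics
def ray(c,u,v):
    d=np.array([(u-c["cx"])/c["fx"],(v-c["cy"])/c["fy"],1.]); return np.array(c["rotation"]).reshape(3,3)@d
def onz(c,u,v,z):
    d=ray(c,u,v); e=np.array(c["eye"]); return e+d*(z-e[2])/d[2]
def proj(c,P):
    p=(np.array(P)-np.array(c["eye"]))@np.array(c["rotation"]).reshape(3,3); return np.array([c["cx"]+c["fx"]*p[...,0]/p[...,2],c["cy"]+c["fy"]*p[...,1]/p[...,2]]).T
def snap(n,f):
    c=optics.camera(n); cv2.imwrite("pics/"+f,cv2.cvtColor(np.asarray(c["pixels"]),cv2.COLOR_RGB2BGR)); return c
E
python3 - <<'E'
from h import *
import pickle
for n in("scene","side"):
    c=snap(n,n+"0.png"); pickle.dump(c,open(n+"0.pkl","wb")); print(n,c["eye"],c["rotation"],c["fx"],c["cx"],c["cy"])
print(manip.read_state())
E
```

```text
scene [ 1.22320947 -0.89210896  0.77634789] [ 0.83340722  0.28781748 -0.14277133 -0.4496775 ] 510.44157728596514 280.36334956016094 212.31638014897754
side [ 0.44942678 -0.77236561  1.00106868] [ 0.9383553  -0.06584521  0.01765475 -0.33888353] 451.77007233288407 276.070617608748 207.5207325952296
{'time': 0.1, 'joint_positions': array([ 9.76910682e-01,  2.45755142e-01,  1.55886377e+00, -2.78720707e-05,
        1.33869027e+00, -1.74137230e-01]), 'joint_velocities': array([-0.00057431, -0.00196873, -0.00256292, -0.00027725,  0.0014777 ,
       -0.00068478]), 'effort': array([ 4.51820802e-05, -4.16915059e+01, -3.15525806e+01,  6.86736312e-02,
        3.09781381e-02, -3.73916339e-05]), 'tool_pos': array([0.26458284, 0.59306466, 0.16786386]), 'eef_rot': array([ 2.08333646e-01,  9.78057440e-01, -8.00834476e-04, -3.08969765e-04]), 'ft_force': array([-0.01915702,  0.65020676, -0.03062425]), 'wrist_torque': array([ 0.00390205, -0.05019151,  0.01651844]), 'grasp_force': 0.0, 'width': 0.09344335564820132}
```

View pics/scene0.png

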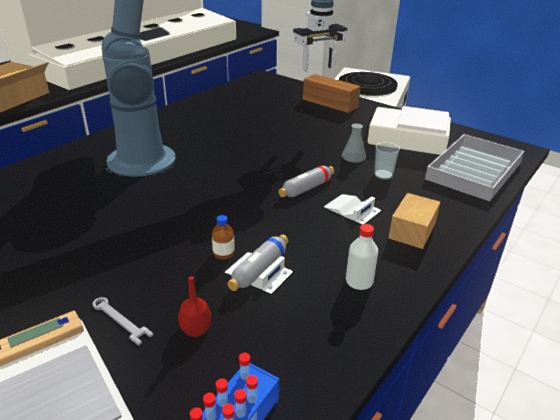

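View pics/side0.png

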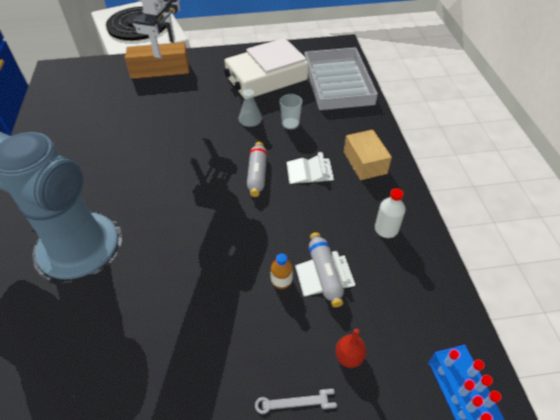

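Scene: the cylinder runs (282,192) to (333,170), with its red band near (325,173), and the empty cradle is around (353,207). Side: the cylinder runs (254,193) to (259,146), and the cradle is around (311,169). I'll zoom both for accurate corners.

```bash
sed -i 's/np.array(c\["rotation"\]).reshape(3,3)/R(c)/g; 2a from scipy.spatial.transform import Rotation\ndef R(c): return Rotation.from_quat(c["rotation"]).as_matrix()' h.py
python3 - <<'E'
from h import *
a=cv2.imread("pics/scene0.png")[150:230,270:390]; b=cv2.imread("pics/side0.png")[135:205,235:355]
f=lambda i:cv2.resize(i,None,fx=5,fy=5,interpolation=cv2.INTER_CUBIC)
A,B=f(a),f(b)
cv2.imwrite("pics/za.png",A);cv2.imwrite("pics/zb.png",B)
import pickle
c=pickle.load(open("side0.pkl","rb"))
for uv in((254,193),(259,146),(311,169)): print(onz(c,*uv,0.025))
c=pickle.load(open("scene0.pkl","rb"))
for uv in((282,192),(333,170),(353,207)): print(onz(c,*uv,0.025))
E
```

```text
[0.49238581 0.09437549 0.025     ]
[0.5288529  0.28977035 0.025     ]
[0.67277681 0.16549973 0.025     ]
[0.49113321 0.09655522 0.025     ]
[0.53335907 0.29724821 0.025     ]
[0.68712299 0.15688728 0.025     ]
```

View pics/za.png

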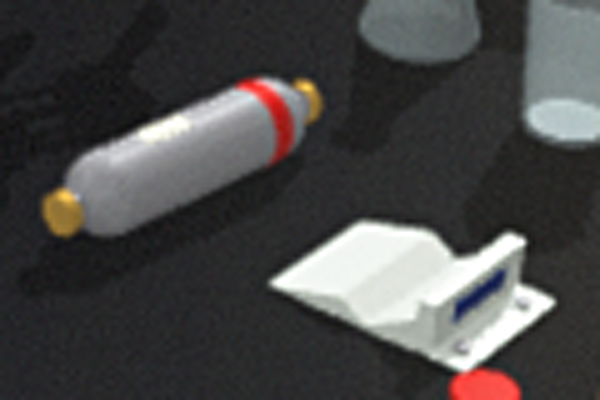

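View pics/zb.png

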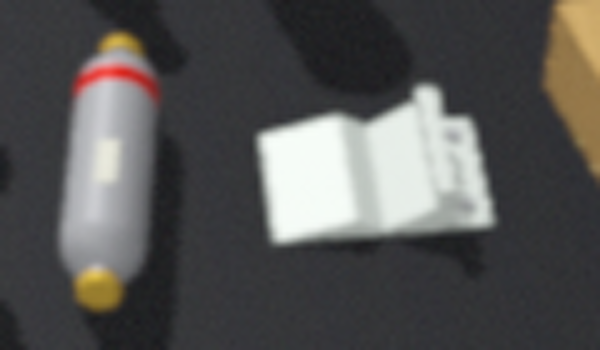

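Run:
```python
from h import *
import pickle
from scipy.optimize import least_squares
S=pickle.load(open("scene0.pkl","rb"));D=pickle.load(open("side0.pkl","rb"))
cr=[(S,-66,-45,0,270,284),(S,-66,45,0,365,220),(S,65,-45,0,468,370),(S,65,45,0,555,300),(S,42,45,34,525,238),(S,30,45,34,508,232),(S,-18,-45,13.4,347,300),
(D,-66,45,0,258,133),(D,-66,-45,0,273,243),(D,65,-45,0,496,226),(D,65,45,0,473,117),(D,42,45,34,438,86),(D,30,45,34,416,88),(D,-18,45,13.4,340,113),(D,-18,-45,13.4,362,222)]
cy=[(S,0,-103,25,60,214),(S,0,100,25,313,103),(D,0,-103,25,98,292),(D,0,99,25,121,42)]
def res(p,pts):
    r=[]
    for c,x,y,z,u,v in pts:
        o=(270,150) if c is S else (235,135)
        C,s=np.cos(p[2]),np.sin(p[2])
        w=np.array([p[0]+(C*x-s*y)/1e3,p[1]+(s*x+C*y)/1e3,z/1e3])
        r+=list(proj(c,w)-[o[0]+u/5-.4,o[1]+v/5-.4])
    return np.array(r)
P=[]
for g,pts in(([.68,.16,0],cr),([.51,.19,-.2],cy)):
    q=least_squares(res,g,args=(pts,),loss="soft_l1"); print(q.x.round(4),res(q.x,pts).round(1)); P.append(q.x)
c,k=P; C,s=np.cos(c[2]),np.sin(c[2]); d=k[:2]-c[:2]
print("cyl in cradle",C*d[0]+s*d[1],-s*d[0]+C*d[1],k[2]-c[2])
```

```text
[ 0.6729  0.1832 -0.0494] [ 0.2  0.2 -0.5  0.5  0.4  1.   0.6  1.2  1.   0.2  0.6 -0.1 -0.6 -0.7
  0.6  0.7  0.7 -0.4 -0.9 -0.  -1.1  1.  -0.6 -0.2 -0.  -0.3 -0.5  0.6
 -1.2 -0.3]
[ 0.5115  0.1971 -0.1878] [ 0.6 -0.2 -0.4 -0.3 -0.3 -0.4  0.4  2. ]
cyl in cradle -0.1618534476954365 0.005946469889308756 -0.1384499076045155
```

drive_tool([
  [0.007,-0.016,0,0,0,1,-1],
  [0.021,-0.048,0,0,0,3,-1],
  [0.035,-0.08,0,0,0,5,-1],
  [0.05,-0.11,0,0,0,7,-1],
  [0.065,-0.145,0,0,0,9,-1],
  [0.08,-0.18,0,0,0,11,-1],
  [0.095,-0.215,0,0,0,13,-1],
  [0.11,-0.25,0,0,0,15,-1],
  [0.125,-0.285,0,0,0,17,-1],
  [0.14,-0.32,0,0,0,19,-1],
  [0.152,-0.345,0,0,0,20,-1],
  [0.162,-0.367,0,0,0,21,-1],
  [0.17,-0.385,-0.01,0,0,21.2,-1],
  [0.175,-0.396,-0.03,0,0,21.2,-1],
  [0.175,-0.396,-0.055,0,0,21.2,-1],
  [0.175,-0.396,-0.08,0,0,21.2,-1],
  [0.175,-0.396,-0.105,0,0,21.2,-1],
  [0.175,-0.396,-0.13,0,0,21.2,-1],
  [0.175,-0.396,-0.145,0,0,21.2,-1],
  [0.175,-0.396,-0.149,0,0,21.2,-1],
])

```text
time: 2.1
tool_pos: [0.4379, 0.1971, 0.0176]
eef_rot: [0.025, 1.0, -0.0, -0.002]
ft_force: [-0.2, -0.1, 0.4]
width: 0.0941
grasp_force: 0.0
```

drive_tool([
  [0.003,0,0.002,0,0,0,-1],
  [0.006,0,0.002,0,0,0,-1],
  [0.009,0,0.002,0,0,0,-1],
  [0.012,0,0.002,0,0,0,-1],
  [0.015,-0.001,0.002,0,0,0,-1],
  [0.018,-0.001,0.002,0,0,0,-1],
  [0.021,-0.001,0.002,0,0,0,-1],
  [0.024,-0.001,0.002,0,0,0,-1],
  [0.027,-0.001,0.002,0,0,0,-1],
  [0.03,-0.001,0.002,0,0,0,-1],
  [0.033,-0.002,0.002,0,0,0,-1],
  [0.036,-0.002,0.002,0,0,0,-1],
  [0.039,-0.002,0.002,0,0,0,-1],
  [0.042,-0.002,0.002,0,0,0,-1],
  [0.045,-0.002,0.002,0,0,0,-1],
  [0.048,-0.002,0.002,0,0,0,-1],
  [0.051,-0.003,0.002,0,0,0,-1],
  [0.054,-0.003,0.002,0,0,0,-1],
  [0.057,-0.003,0.002,0,0,0,-1],
  [0.06,-0.003,0.002,0,0,0,-1],
])

```text
time: 4.1
tool_pos: [0.5002, 0.1946, 0.0219]
eef_rot: [0.025, 1.0, 0.0, 0.0]
ft_force: [-0.8, -0.2, 0.6]
width: 0.0941
grasp_force: 0.0
```

Run:
```python
from h import *
f=lambda i:cv2.resize(i,None,fx=5,fy=5,interpolation=cv2.INTER_CUBIC)
snap("scene","s1.png");snap("side","d1.png")
a=cv2.imread("pics/scene"+"0.png")
A=f(cv2.imread("pics/s1.png")[150:210,265:385]);B=f(cv2.imread("pics/d1.png")[140:200,235:355])
cv2.imwrite("pics/z1.png",np.vstack([A,B]))
```

```text
(no output)
```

View pics/z1.png

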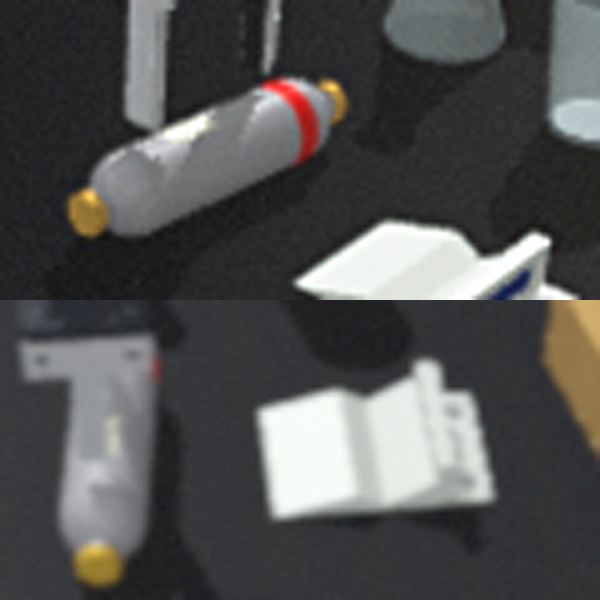

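The cylinder hasn't visibly moved: its near cap is still at scene (282.6,192). I'll project where the fingers ought to appear.

Run:
```python
from h import *
import pickle
for n,o in(("scene",(265,150,0)),("side",(235,140,300))):
    c=pickle.load(open(n+"0.pkl","rb"))
    for y in(-.0595,-.047,.047,.0595):
        for x in(-.008,.008):
            for z in(0,.06):
                u=proj(c,np.array([.5002+x+.049*-y,.1946+y,.0219+z])); print(n,y,x,z,((u-o[:2]+.4)*5+[0,o[2]]).round())
s=manip.read_state();print(s["time"],s["tool_pos"],s["ft_force"])
```

```text
scene -0.0595 -0.008 0 [133. 192.]
scene -0.0595 -0.008 0.06 [137. 100.]
scene -0.0595 0.008 0 [156. 201.]
scene -0.0595 0.008 0.06 [160. 109.]
scene -0.047 -0.008 0 [145. 183.]
scene -0.047 -0.008 0.06 [149.  91.]
scene -0.047 0.008 0 [168. 192.]
scene -0.047 0.008 0.06 [172. 100.]
scene 0.047 -0.008 0 [231. 119.]
scene 0.047 -0.008 0.06 [236.  30.]
scene 0.047 0.008 0 [253. 127.]
scene 0.047 0.008 0.06 [259.  38.]
scene 0.0595 -0.008 0 [242. 111.]
scene 0.0595 -0.008 0.06 [248.  22.]
scene 0.0595 0.008 0 [264. 119.]
scene 0.0595 0.008 0.06 [270.  30.]
side -0.0595 -0.008 0 [ 95. 519.]
side -0.0595 -0.008 0.06 [ 89. 447.]
side -0.0595 0.008 0 [122. 516.]
side -0.0595 0.008 0.06 [117. 444.]
side -0.047 -0.008 0 [ 91. 504.]
side -0.047 -0.008 0.06 [ 86. 432.]
side -0.047 0.008 0 [118. 501.]
side -0.047 0.008 0.06 [114. 429.]
side 0.047 -0.008 0 [ 68. 395.]
side 0.047 -0.008 0.06 [ 63. 322.]
side 0.047 0.008 0 [ 94. 392.]
side 0.047 0.008 0.06 [ 89. 320.]
side 0.0595 -0.008 0 [ 65. 381.]
side 0.0595 -0.008 0.06 [ 60. 308.]
side 0.0595 0.008 0 [ 91. 378.]
side 0.0595 0.008 0.06 [ 86. 306.]
4.2 [0.50034792 0.19455483 0.02191736] [ 1.30821285 -0.37406117 -0.7511437 ]
```

Run:
```python
from h import *
f=lambda i,w,k:cv2.resize(i,None,fx=k,fy=k,interpolation=cv2.INTER_CUBIC)
snap("scene","s2.png");snap("side","d2.png");snap("wrist","w2.png")
A=f(cv2.imread("pics/s2.png")[120:210,260:360],0,4);B=f(cv2.imread("pics/d2.png")[120:210,210:310],0,4)
W=cv2.resize(cv2.imread("pics/w2.png"),(400,300))
Z=np.zeros((600,800,3),np.uint8);Z[:360,:400]=A[:360];Z[:360,400:]=B;Z[360:,:320]=W[:240,:320]
Z[300:600,400:]=W; cv2.imwrite("pics/z2.png",Z)
```

```text
(no output)
```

View pics/z2.png

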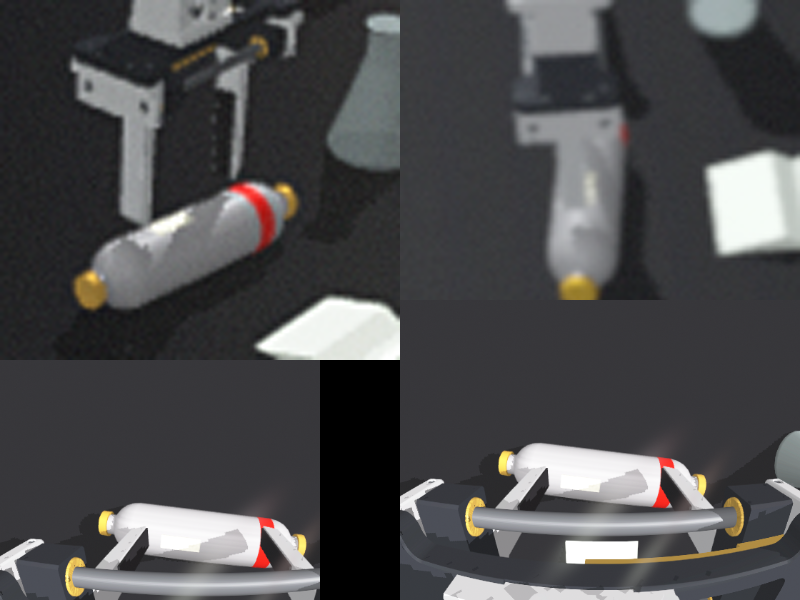

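The hand looks to be right behind the barrel, in contact or nearly so. I'll compare the band and cap centroids before and after to get an exact answer.

Run:
```python
from h import *
for n,(r0,r1,c0,c1) in(("scene",(150,215,265,350)),("side",(135,205,235,290))):
  for f in((n+"0"),("s1","d1")[n=="side"],("s2","d2")[n=="side"]):
    im=cv2.imread(f"pics/{f}.png"); h=cv2.cvtColor(im,cv2.COLOR_BGR2HSV)[r0:r1,c0:c1]
    for nm,m in(("red",((h[...,0]<6)|(h[...,0]>174))&(h[...,1]>150)&(h[...,2]>90)),("gold",(h[...,0]>13)&(h[...,0]<30)&(h[...,1]>120)&(h[...,2]>90))):
        k,l,st,ce=cv2.connectedComponentsWithStats(m.astype(np.uint8)); print(f,nm,[(int(s[4]),(q+[c0,r0]).round(1).tolist()) for s,q in zip(st[1:],ce[1:]) if s[4]>4])
```

```text
scene0 red [(48, [324.3, 172.3])]
scene0 gold [(19, [331.6, 168.8]), (53, [282.0, 192.1])]
s1 red [(48, [324.3, 172.3])]
s1 gold [(21, [331.6, 168.9]), (53, [282.0, 192.1])]
s2 red [(49, [324.3, 172.5])]
s2 gold [(21, [331.7, 168.9]), (52, [281.9, 192.2])]
side0 red [(27, [258.0, 150.2])]
side0 gold [(19, [258.5, 142.8]), (57, [254.2, 192.8])]
d1 red []
d1 gold [(57, [254.2, 192.8])]
d2 red []
d2 gold [(56, [254.2, 192.9])]
```

Run:
```python
from h import *
import pickle
S=pickle.load(open("scene0.pkl","rb"));D=pickle.load(open("side0.pkl","rb"))
print("base",onz(S,141,158,0),onz(D,77,245,0), proj(S,np.zeros(3)),proj(D,np.zeros(3)))
def tri(a,b):
    A=[];y=[]
    for c,p in((S,a),(D,b)):
        d=ray(c,*p);d/=np.linalg.norm(d);M=np.eye(3)-np.outer(d,d);A.append(M);y.append(M@c["eye"])
    return np.linalg.lstsq(np.vstack(A),np.hstack(y),rcond=None)[0]
print("cap",tri((282,192.1),(254.2,192.8)))
# hand bracket corner features in z2: lower right bolt-edge: scene (158,118)/4+(260,120); side (625,140)
print("bracket near-bottom corners",tri((260+78/4,120+93/4),(210+115/4,120+140/4)),tri((260+158/4,120+118/4),(210+225/4,120+140/4)))
q=np.linalg.inv(R(S))
print(proj(S,np.array([.265,.594,.169])),proj(D,np.array([.265,.594,.169])))
s=manip.read_state();print(s["tool_pos"],s["joint_positions"],s["time"])
```

```text
base [-0.01179896  0.00766837  0.        ] [-0.00122144 -0.00073386  0.        ] [141.53175632 159.96008471] [ 77.5005991  244.72645687]
cap [0.49301576 0.09386631 0.02654797]
bracket near-bottom corners [0.46052027 0.11945558 0.15774305] [0.53437159 0.10600904 0.16477749]
[317.32671814  79.2747334 ] [167.5595874   59.45008966]
[0.49980893 0.19457975 0.02177691] [ 1.59737236e-01  1.68550925e-01  1.94162462e+00  1.31453913e-05
  1.03164825e+00 -1.36132174e+00] 4.35
```

The cylinder hasn't moved. The fingertip shows above the barrel at scene (293.8,174.5). That and the triangulated hand body (bottom at z about 0.16) put the hand about 42 mm higher than the state reports, so the fingers passed over the barrel. I'll back off, lower part of the way while watching the force, then check.

drive_tool([
  [-0.01,0,0,0,0,0,-1],
  [-0.025,0.001,0,0,0,0,-1],
  [-0.04,0.002,0,0,0,0,-1],
  [-0.055,0.003,0,0,0,0,-1],
  [-0.065,0.003,0,0,0,0,-1],
  [-0.07,0.003,0,0,0,0,-1],
  [-0.07,0.003,-0.005,0,0,0,-1],
  [-0.07,0.003,-0.01,0,0,0,-1],
  [-0.07,0.003,-0.015,0,0,0,-1],
  [-0.07,0.003,-0.018,0,0,0,-1],
  [-0.07,0.003,-0.018,0,0,0,-1],
])

```text
time: 5.45
tool_pos: [0.4296, 0.1974, 0.0031]
eef_rot: [0.025, 1.0, -0.0, -0.001]
ft_force: [-0.0, 0.8, 0.1]
width: 0.0938
grasp_force: 0.0
```

Run:
```python
from h import *
f=lambda i,k:cv2.resize(i,None,fx=k,fy=k,interpolation=cv2.INTER_CUBIC)
c=snap("scene","s3.png");d=snap("side","d3.png")
A=f(cv2.imread("pics/s3.png")[120:220,255:335],5);B=f(cv2.imread("pics/d3.png")[110:210,205:285],5)
s=manip.read_state();t=s["tool_pos"];print(t,s["ft_force"],s["time"])
for C,I,o in((c,A,(255,120)),(d,B,(205,110))):
  for sy in(-.053,.053):
    for dz in(0,.04):
      u=(proj(C,t+[.049*-sy,sy,dz])-o+.4)*5; cv2.circle(I,tuple(int(x) for x in u),3,(0,255,0) if dz==0 else (255,255,0),-1)
cv2.imwrite("pics/z3.png",np.hstack([A,B]))
```

```text
[0.43006052 0.19754159 0.00374181] [ 0.23285647  1.12667354 -0.43121333] 5.55
```

View pics/z3.png

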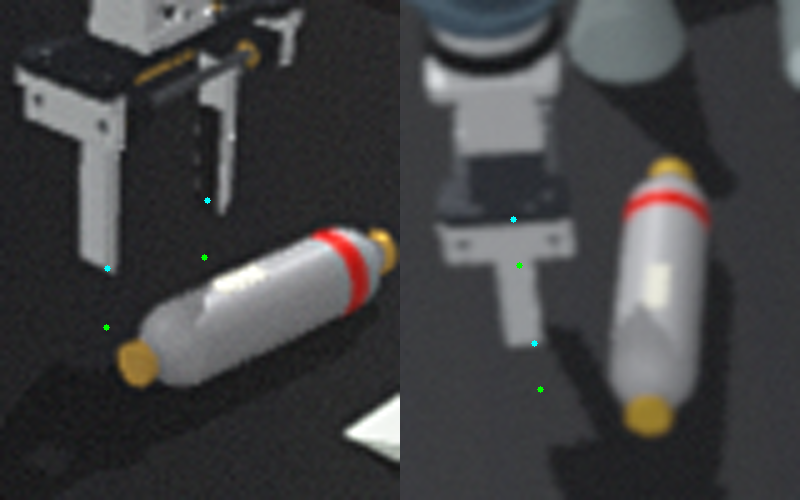

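Confirmed in both views: the tips sit at the cyan marks, 40 mm above the reported TCP and about 6 mm back in x. From here I'll work with corrected heights (reported z about -0.022 for a true 0.018).

drive_tool([
  [0,0,-0.004,0,0,0,-1],
  [0,0,-0.009,0,0,0,-1],
  [0,0,-0.014,0,0,0,-1],
  [0,0,-0.019,0,0,0,-1],
  [0,0,-0.023,0,0,0,-1],
  [0,0,-0.026,0,0,0,-1],
  [0.004,0,-0.026,0,0,0,-1],
  [0.008,0,-0.026,0,0,0,-1],
  [0.012,-0.001,-0.026,0,0,0,-1],
  [0.016,-0.001,-0.026,0,0,0,-1],
  [0.02,-0.001,-0.026,0,0,0,-1],
  [0.024,-0.001,-0.026,0,0,0,-1],
  [0.028,-0.001,-0.026,0,0,0,-1],
  [0.032,-0.002,-0.026,0,0,0,-1],
  [0.036,-0.002,-0.026,0,0,0,-1],
])

```text
time: 7.05
tool_pos: [0.4662, 0.1955, -0.0222]
eef_rot: [0.025, 1.0, -0.0, -0.0]
ft_force: [-0.5, -1.0, -0.1]
width: 0.0941
grasp_force: 0.0
```

Contact should come within about 1 cm. I'll push slowly at 30 mm/s.

drive_tool([
  [0.003,0,0,0,0,0,-1],
  [0.006,0,0,0,0,0,-1],
  [0.009,0,0,0,0,0,-1],
  [0.012,-0.001,0,0,0,0,-1],
  [0.015,-0.001,0,0,0,0,-1],
  [0.018,-0.001,0,0,0,0,-1],
  [0.021,-0.001,0,0,0,0,-1],
  [0.024,-0.001,0,0,0,0,-1],
  [0.027,-0.001,0,0,0,0,-1],
  [0.03,-0.001,0,0,0,0,-1],
  [0.033,-0.002,0,0,0,0,-1],
  [0.036,-0.002,0,0,0,0,-1],
  [0.039,-0.002,0,0,0,0,-1],
  [0.042,-0.002,0,0,0,0,-1],
  [0.045,-0.002,0,0,0,0,-1],
  [0.048,-0.002,0,0,0,0,-1],
  [0.051,-0.003,0,0,0,0,-1],
  [0.054,-0.003,0,0,0,0,-1],
  [0.057,-0.003,0,0,0,0,-1],
  [0.06,-0.003,0,0,0,0,-1],
])

```text
time: 9.05
tool_pos: [0.5262, 0.1926, -0.0221]
eef_rot: [0.025, 1.0, 0.0, -0.0]
ft_force: [-0.7, -0.1, 0.1]
width: 0.0939
grasp_force: 0.1
```

```bash
cat > loc.py <<'E'
from h import *
from scipy.optimize import least_squares
CR=np.array([.6729,.1832,-.0494])
def locate(tag,z=.025):
    S=snap("scene",f"s{tag}.png");im=cv2.imread(f"pics/s{tag}.png")
    h=cv2.cvtColor(im,cv2.COLOR_BGR2HSV)[150:225,265:380]
    out={}
    for nm,m in(("red",((h[...,0]<6)|(h[...,0]>174))&(h[...,1]>150)&(h[...,2]>90)),("gold",(h[...,0]>13)&(h[...,0]<30)&(h[...,1]>120)&(h[...,2]>90))):
        k,l,st,ce=cv2.connectedComponentsWithStats(m.astype(np.uint8)); out[nm]=[(int(s[4]),(q+[265,150]).round(1).tolist()) for s,q in zip(st[1:],ce[1:]) if s[4]>5]
    print(out)
    g=sorted(out["gold"],key=lambda a:a[1][0]); a,b=[onz(S,*q[1],z)[:2] for q in(g[0],g[-1])]
    # cap centroids sit at about -98 and +98 mm on the axis
    m=(a+b)/2; d=b-a; yaw=np.arctan2(-d[0],d[1]); e=m-CR[:2];C,s=np.cos(CR[2]),np.sin(CR[2])
    print("len",np.hypot(*d).round(3),"world",m.round(4),"in cradle x,y,yaw",(C*e[0]+s*e[1]).round(4),(-s*e[0]+C*e[1]).round(4),(yaw-CR[2]).round(3))
    st=manip.read_state();print(st["time"],st["tool_pos"].round(4),st["ft_force"].round(1))
E
python3 -c "
from loc import *
locate(4)"
```

```text
{'red': [(51, [338.6, 179.6]), (7, [366.4, 223.9])], 'gold': [(22, [345.5, 175.7]), (57, [295.7, 200.4])]}
len 0.209 world [0.5642 0.1884] in cradle x,y,yaw -0.1088 -0.0002 -0.115
9.1 [ 0.5267  0.1926 -0.022 ] [ 0.7 -0.3  0.2]
```

drive_tool([
  [0.003,0,0,0,0,0,-1],
  [0.006,0,0,0,0,0,-1],
  [0.009,0,0,0,0,0,-1],
  [0.012,-0.001,0,0,0,0,-1],
  [0.015,-0.001,0,0,0,0,-1],
  [0.018,-0.001,0,0,0,0,-1],
  [0.021,-0.001,0,0,0,0,-1],
  [0.024,-0.001,0,0,0,0,-1],
  [0.027,-0.001,0,0,0,0,-1],
  [0.03,-0.001,0,0,0,0,-1],
  [0.033,-0.002,0,0,0,0,-1],
  [0.036,-0.002,0,0,0,0,-1],
  [0.039,-0.002,0,0,0,0,-1],
  [0.042,-0.002,0,0,0,0,-1],
  [0.045,-0.002,0,0,0,0,-1],
  [0.048,-0.002,0,0,0,0,-1],
  [0.051,-0.003,0,0,0,0,-1],
  [0.054,-0.003,0,0,0,0,-1],
])

```text
time: 10.9
tool_pos: [0.5796, 0.1896, -0.0223]
eef_rot: [0.025, 1.0, -0.0, -0.001]
ft_force: [-5.1, 0.3, 2.4]
width: 0.0944
grasp_force: 2.4
```

```bash
python3 -c "
from loc import *
locate(5,.028)"
```

```text
{'red': [(46, [349.3, 183.3]), (7, [366.4, 223.9])], 'gold': [(6, [345.5, 152.7]), (22, [355.0, 179.0]), (64, [311.8, 208.3])]}
len 0.211 world [0.6112 0.1823] in cradle x,y,yaw -0.0615 -0.004 0.005
10.95 [ 0.5804  0.1896 -0.0221] [-4.1  0.5  2.2]
```

drive_tool([
  [0.002,0,0,0,0,0,-1],
  [0.004,0,0,0,0,0,-1],
  [0.006,0,0,0,0,0,-1],
  [0.008,0,0.001,0,0,0,-1],
  [0.01,0,0.001,0,0,0,-1],
  [0.012,-0.001,0.001,0,0,0,-1],
  [0.014,-0.001,0.002,0,0,0,-1],
  [0.016,-0.001,0.002,0,0,0,-1],
  [0.018,-0.001,0.002,0,0,0,-1],
  [0.02,-0.001,0.003,0,0,0,-1],
  [0.022,-0.001,0.003,0,0,0,-1],
  [0.024,-0.001,0.003,0,0,0,-1],
  [0.026,-0.001,0.004,0,0,0,-1],
  [0.028,-0.001,0.004,0,0,0,-1],
  [0.03,-0.001,0.004,0,0,0,-1],
  [0.032,-0.002,0.005,0,0,0,-1],
  [0.034,-0.002,0.005,0,0,0,-1],
  [0.036,-0.002,0.005,0,0,0,-1],
  [0.038,-0.002,0.005,0,0,0,-1],
])

```text
time: 12.85
tool_pos: [0.6189, 0.1874, -0.017]
eef_rot: [0.025, 1.0, 0.0, 0.001]
ft_force: [-1.1, -0.2, 0.8]
width: 0.094
grasp_force: 0.5
```

```bash
python3 -c "
from loc import *
locate(6,.037)"
```

```text
{'red': [(49, [361.2, 184.8]), (8, [366.9, 223.9])], 'gold': [(9, [359.0, 156.6]), (22, [366.8, 180.6]), (69, [323.9, 210.6])]}
len 0.211 world [0.6498 0.1818] in cradle x,y,yaw -0.023 -0.0025 0.004
12.9 [ 0.6196  0.1874 -0.0168] [ 0.5 -0.8  0.2]
```

drive_tool([
  [0.001,0,0,0,0,0,-1],
  [0.002,0,0,0,0,0,-1],
  [0.003,0,0,0,0,0,-1],
  [0.004,0,0,0,0,0,-1],
  [0.005,0,0,0,0,0,-1],
  [0.006,0,0,0,0,0,-1],
  [0.007,0,0,0,0,0,-1],
  [0.008,0,0,0,0,0,-1],
  [0.009,0,0,0,0,0,-1],
  [0.01,0,0,0,0,0,-1],
  [0.011,0,0,0,0,0,-1],
  [0.012,0,0,0,0,0,-1],
  [0.013,0,0,0,0,0,-1],
  [0.013,0,0,0,0,0,-1],
  [0.013,0,0,0,0,0,-1],
  [0.013,0,0,0,0,0,-1],
  [0.013,0,0,0,0,0,-1],
])

```text
time: 14.6
tool_pos: [0.6309, 0.1876, -0.0171]
eef_rot: [0.025, 1.0, -0.0, 0.0]
ft_force: [-0.0, -0.1, -0.0]
width: 0.0941
grasp_force: 0.0
```

```bash
python3 -c "
from loc import *
locate(7,.032)"
```

```text
{'red': [(44, [366.8, 188.5]), (7, [366.4, 223.9])], 'gold': [(21, [372.4, 184.5]), (68, [329.7, 215.4])]}
len 0.213 world [0.6699 0.1797] in cradle x,y,yaw -0.0028 -0.0037 0.007
14.65 [ 0.6309  0.1876 -0.0172] [ 0.3 -1.   0.9]
```

The cylinder is seated (x about -3 mm, within measuring error; y -4 mm; yaw 0.007). Next I back the hand off and lift it clear.

drive_tool([
  [-0.004,0,0,0,0,0,-1],
  [-0.012,0,0,0,0,0,-1],
  [-0.025,0,0,0,0,0,-1],
  [-0.04,0,0,0,0,0,-1],
  [-0.06,0,0,0,0,0,-1],
  [-0.08,0,0.01,0,0,0,-1],
  [-0.095,0,0.03,0,0,0,-1],
  [-0.11,0,0.055,0,0,0,-1],
  [-0.12,0,0.08,0,0,0,-1],
  [-0.125,0,0.11,0,0,0,-1],
  [-0.125,0,0.13,0,0,0,-1],
  [-0.125,0,0.14,0,0,0,-1],
  [-0.125,0,0.14,0,0,0,-1],
])

```text
time: 15.95
tool_pos: [0.5066, 0.1878, 0.1242]
eef_rot: [0.025, 1.0, 0.0, 0.001]
ft_force: [0.8, -0.1, 0.2]
width: 0.0945
grasp_force: 0.0
```

Run:
```python
from loc import *
locate(8,.032)
snap("side","d8.png")
f=lambda i:cv2.resize(i,None,fx=4,fy=4,interpolation=cv2.INTER_CUBIC)
cv2.imwrite("pics/z8.png",np.hstack([f(cv2.imread("pics/s8.png")[150:250,300:400]),f(cv2.imread("pics/d8.png")[120:220,260:360])]))
```

```text
{'red': [(43, [366.9, 188.5]), (7, [366.4, 223.9])], 'gold': [(22, [372.5, 184.7]), (70, [329.7, 215.3])]}
len 0.212 world [0.6702 0.1795] in cradle x,y,yaw -0.0025 -0.0039 0.002
16.0 [0.5057 0.1876 0.1227] [-0.1  0.3  0.1]
```

View pics/z8.png

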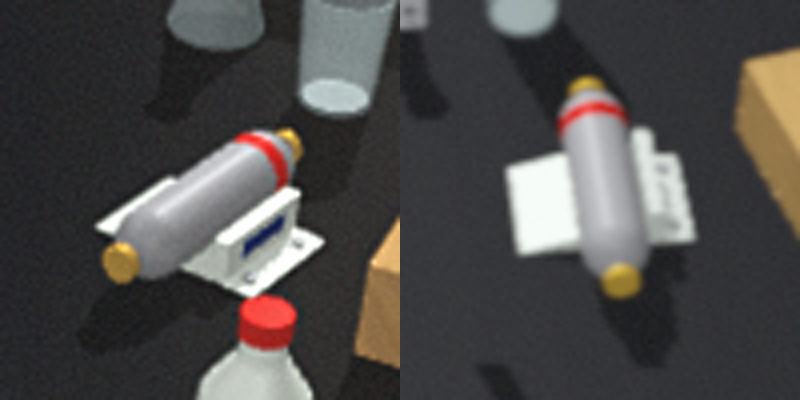

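The picture shows the cylinder lying in the V, reaching past the cradle at both ends (scene crop caps at (120,262) and (290,143)). The hand is clear.

```bash
python3 -c "
from cell import manip
print(manip.close_job())"
```

```text
the job is handed in; nothing more can be done
None
```

The cylinder was rolled over the toe and rests in the empty cradle's V, about 4 mm off centre along it and parallel within 0.01 rad, with the hand clear; the job was handed in at about 16 s with no verdict returned, and the fingertips turned out to sit about 40 mm higher than the reported tool position, so the first push passed over the cylinder without moving it.

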